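# Pack the second storey of a small top-hat kiln

### The job

Pack the empty half shelf on the kiln hearth in two layers: stand one of the two tall props at each end of it and the low cup midway between them, lay the loose half shelf across both props squarely above the bottom one, and stand the tall beaker upright on top in the middle. Set each thing down gently without dropping it, do not knock the cup or beaker over, and leave the short prop and the two dishes that are already packed where they are.

Things in the scene. Friction and masses are not known exactly. Their poses are not given: they have to be found in the camera images.
- bottom_shelf (a point): target: the EMPTY one of two fixed half shelves (200 x 56 x 15 mm, pale top) on a kiln hearth (low base 260 x 300 mm, steel tray, brick top 50 mm up); the one nearer the robot. Point: centre of its top face, 75 mm above the table; z up, y along its 200 mm length, x across its width towards the other half shelf, centre line 110 mm away, same height. Only the two dishes stand higher
- prop_a_mid (a point): one of two identical tall kiln props, loose: upright buff ceramic post 70 mm tall, 40 x 40 mm square, with an open bore down its middle, about 0.15 kg. The point is its centre, half-way up (35 mm); z is up, x and y square to its faces. It starts on a flat plywood board (330 x 330 mm, top 12 mm above the table), as do all loose things but the dishes
- prop_b_mid (a point): the other tall kiln prop, the same in every way and interchangeable with the first; the point is its centre, half-way up
- stub_prop_mid (a point): a short kiln prop, 40 x 40 mm square, with an open bore down its middle like the tall ones but only 45 mm tall. It is not needed: leave it. The point is its centre, half-way up (22.5 mm)
- cup_mid (a point): the low cup, loose: round, open, biscuit-fired clay, 56 mm across at the rim and nearly straight-sided (54 mm across 12 mm up, foot 42 mm), 50 mm tall, about 0.1 kg. The point is on its axis, half-way up (25 mm); z is up
- shelf_mid (a point): the loose half shelf, a flat buff ceramic strip with a pale top, 200 x 56 x 15 mm, about 0.34 kg, lying flat on the plywood board, nothing on it; the other things (and a flat wooden rib, 7 mm thick) stand on its far side, about 105 mm apart, in two rows roughly parallel to it. The point is its centre (7.5 mm above its underside); z is up, y along its 200 mm length, x across its 56 mm width
- beaker_mid (a point): the tall beaker, loose: round, open, straight-sided, biscuit-fired clay, 56 mm across, 85 mm tall, foot 48 mm across, about 0.18 kg. The point is on its axis, half-way up (42.5 mm); z is up
- dish_l_mid (a point): one of two small round dishes of biscuit-fired clay (62 mm across the rim, 24 mm tall), already packed, standing loose on the half shelf of the hearth farther from the robot; to be left. The point is on its axis, 12 mm up
- dish_r_mid (a point): the other packed dish, the same; to be left. The point is on its axis, 12 mm up

How it is judged:
By the outcome, as a careful person would: the job done as asked, in the order asked, and still so for the second after the job is handed in, with the robot touching nothing.
It also fails if it takes over 134 s, if anything falls off the work surface, if the arm or the gripper's body presses on something with over 40 N, if the wrist force passes 120 N, or if a joint passes its speed limit or range.

### The arm

A 6-joint arm with a two-finger parallel gripper is mounted at the origin on the work surface. World frame = base frame: x ahead of the robot, y to its left, z up, the work surface at z = 0. Lengths are in mm, angles in rad, forces in N, time in s.
With the tool pointing down it reaches from about 350 to 975 mm from the base axis. Payload 7.1 kg.
Tool frame: the origin (TCP) lies on the front face of the gripper's body, between the roots of the fingers; the fingertips stand 80 mm ahead of it and the grasp point (between the pads) lies 61 mm ahead of it (env.tips_ahead is the distance from the TCP to the fingertips, in mm); z points along the fingers, y is the direction in which the jaws open and shut (so a half turn about z gives the same grasp; the last joint's range is limited). The gripper opens to 88 mm and grips with 3 to 60 N. Pads are 20 mm wide; open, the fingers measure 115 mm over their backs; the gripper's body (75 mm by 178 mm) begins 61 mm behind the grasp point.
Start: joints at [1.187, 0.423, 1.63, -0, 1.089, -0.019], TCP at [222.945, 583.867, 302.675] pointing down, gripper open.
Joint ranges: [-3, 3], [-0.9, 2.11], [0.09, 2.58], [-1.31, 4.45], [0.11, 2.69], [-2.54, 2.54]. Speed limits (rad/s): [2.39, 2.39, 3.01, 3.14, 3.14, 3.14].

### API

Orientations are given as a unit quaternion [x, y, z, w].
In Python, from station import env, set_gripper, viewer, workorder gives the robot as it stands. Calls block until the motion is done:
- env.reach(position, orientation): joint-space move of the TCP to a pose.
- env.move_l(position, rot=None, rate=150, f_stop=None): straight line of the TCP; rot=None keeps the orientation; rate is the mean speed in mm/s. With f_stop (N) it stops when the force on the tool has changed by that much, and returns True; else False.
- env.move_joints(angles): joint-space move.
- set_gripper(opening): finger opening in mm; the grip force is fixed at half the most; returns when the fingers have stopped.
- env.hold(seconds).
- env.ik(position, orientation): joint angles nearest the present ones, or None.
- env.read_state(): the state.
- viewer.camera(name): name is "scene" or "top" or "wrist"; returns the picture (420x560x3 uint8, blue, green, red); there is no depth.
- viewer.camera_params(name): a dict with "fx", "fy", "cx", "cy" (pixels), "pose" (4x4, takes a point from camera to world coordinates); the wrist camera has in their place "tool_from_camera" (4x4, takes a point from camera to tool coordinates, whose origin is the TCP and whose axes are the flange's). Camera axes: x right, y up, looking along -z (the intrinsics and any distortion apply to the point x, -y, -z); pixel columns grow to the right and rows downward; lengths in mm; the calibration is good to about 2 mm. The wrist camera is an equidistant fisheye: a pixel r from the principal point sees the ray r / f radians off the axis. A picture is of the moment at which its call begins: read the wrist's pose just before it. camera_params takes no time and is no camera call.
A pose or a line that the arm cannot do raises env.IKError and nothing moves.
- workorder.sign_off(): hands the job in, once; it reports no verdict.
The state is a dict: "time_s": time; "qpos": joint angles; "dq": joint speeds; "tau": joint torques, N m; "tool_pos": TCP position; "orientation": TCP orientation; "force": force on the tool from outside, world axes, zero at the start; "wrist_torque": the same for the moment, N m; "width": finger opening in mm.
Only numpy, scipy, OpenCV 4.12 (cv2) and the standard library are available. Lean on these libraries where they do the work, as an engineer would, in place of code of your own. Each camera call takes 0.05 s, during which the arm holds its last target.

## Working session

There is one attempt and no reset: what is moved stays moved. The work goes in short steps, each a Python script; the robot and the scene stay as the last script left them, time stands still between calls to the robot, and variables do not carry over. Pictures are saved under pics/ and viewed, and the job is handed in when it is done.

```bash
ls; mkdir -p pics; python3 - <<'E'
from station import env, set_gripper, viewer, workorder
import cv2
s=env.read_state();print(s['time_s'],s['tool_pos'],s['orientation'],s['width'],env.tips_ahead)
for n in ("scene","top","wrist"):
    cv2.imwrite(f"pics/{n}0.png",viewer.camera(n)); print(n,viewer.camera_params(n))
E
```

```text
pics
0.0 [222.78779823 583.47014292 301.92658479] [ 1.81403297e-01  9.83408500e-01 -7.36928444e-04 -1.49842759e-04] 87.87050547926496 80.0
scene {'fx': 528.3671731880611, 'fy': 528.3671731880611, 'cx': 272.7797881409144, 'cy': 213.85445112403698, 'pose': array([[-8.41532915e-03, -6.40349298e-01,  7.68037732e-01,
         1.50913878e+03],
       [ 9.99947010e-01, -9.94325848e-03,  2.66617712e-03,
         1.55570828e+01],
       [ 5.92951305e-03,  7.68019471e-01,  6.40399042e-01,
         9.23932335e+02],
       [ 0.00000000e+00,  0.00000000e+00,  0.00000000e+00,
         1.00000000e+00]])}
top {'fx': 417.69215658259253, 'fy': 417.69215658259253, 'cx': 279.0417211152217, 'cy': 211.35279070969733, 'pose': array([[-2.87037157e-02,  9.92066249e-01, -1.22395485e-01,
         3.71429965e+02],
       [-9.98910770e-01, -3.29748445e-02, -3.30141221e-02,
        -1.20872217e+01],
       [-3.67881683e-02,  1.21314540e-01,  9.91932161e-01,
         1.14894881e+03],
       [ 0.00000000e+00,  0.00000000e+00,  0.00000000e+00,
         1.00000000e+00]])}
wrist {'fx': 325.19226210127806, 'fy': 325.19226210127806, 'cx': 277.3114456770627, 'cy': 213.52489615887941, 'tool_from_camera': array([[ 1.07851751e-03,  9.69262120e-01,  2.46028005e-01,
         6.65760778e+01],
       [ 9.99999025e-01, -8.27220470e-04, -1.12476216e-03,
        -9.99071881e-01],
       [-8.86669949e-04,  2.46028978e-01, -9.69262068e-01,
        -8.20862361e+01],
       [ 0.00000000e+00,  0.00000000e+00,  0.00000000e+00,
         1.00000000e+00]])}
```

View pics/scene0.png

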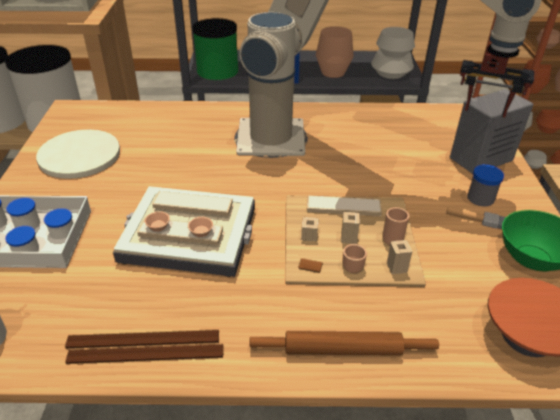

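View pics/top0.png

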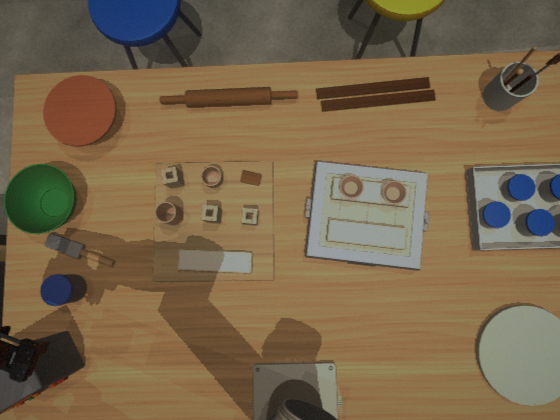

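View pics/wrist0.png

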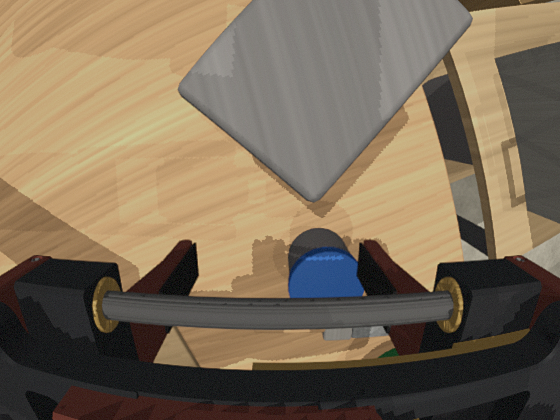

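```bash
python3 - <<'E'
import cv2
a=cv2.imread("pics/top0.png")
cv2.imwrite("pics/c1.png",cv2.resize(a[155:290,145:285],None,fx=5.5,fy=4.4,interpolation=cv2.INTER_CUBIC)[:, :])
c=a[155:290,148:280];cv2.imwrite("pics/c1.png",cv2.resize(c,None,fx=4.4,fy=4.4,interpolation=cv2.INTER_CUBIC))
c=a[155:275,300:435];cv2.imwrite("pics/c2.png",cv2.resize(c,None,fx=5,fy=5,interpolation=cv2.INTER_CUBIC))
E
```

```text
(no output)
```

View pics/c1.png

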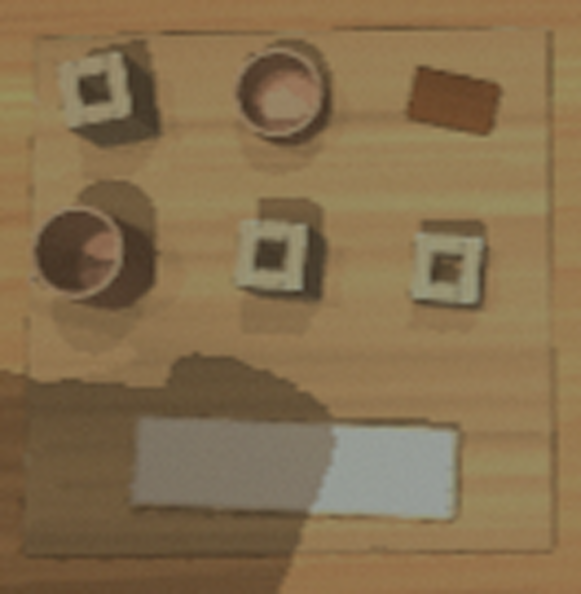

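View pics/c2.png

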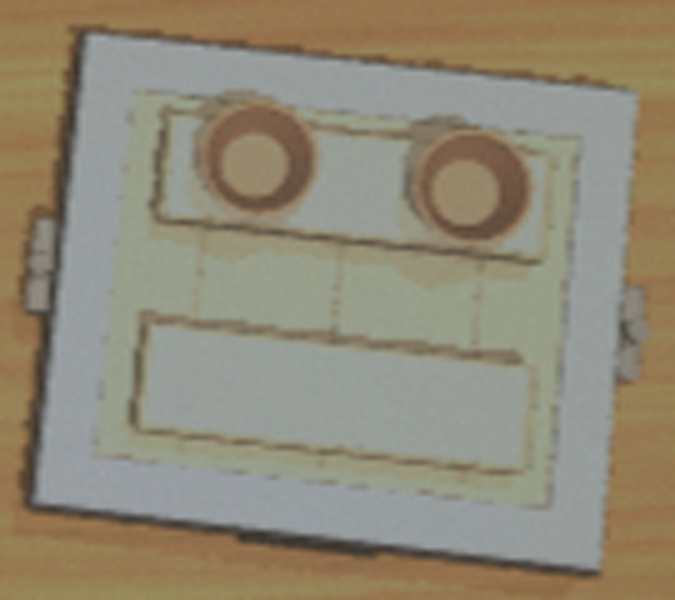

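```bash
cat > h.py <<'E'
from station import env, set_gripper, viewer, workorder
import numpy as np, cv2
from scipy.spatial.transform import Rotation as R
def ray(name,u,v,tp=None,q=None):
    p=viewer.camera_params(name)
    if name=="wrist":
        dx,dy=(u-p['cx']),(v-p['cy']); r=np.hypot(dx,dy); th=r/p['fx']
        d=np.array([dx/r*np.sin(th),-dy/r*np.sin(th),-np.cos(th)])
        T=np.eye(4);T[:3,:3]=R.from_quat(q).as_matrix();T[:3,3]=tp
        P=T@p['tool_from_camera']
    else:
        d=np.array([(u-p['cx'])/p['fx'],-(v-p['cy'])/p['fy'],-1]);P=p['pose']
    return P[:3,3],P[:3,:3]@d
def at(name,u,v,z,tp=None,q=None):
    o,d=ray(name,u,v,tp,q); return (o+d*(z-o[2])/d[2])[:2]
def proj_wrist(X,tp,q):
    p=viewer.camera_params('wrist');T=np.eye(4);T[:3,:3]=R.from_quat(q).as_matrix();T[:3,3]=tp
    c=np.linalg.inv(T@p['tool_from_camera'])@np.r_[X,1]; x,y,z=c[0],-c[1],-c[2]
    th=np.arctan2(np.hypot(x,y),z);a=np.arctan2(y,x);return p['cx']+p['fx']*th*np.cos(a),p['cy']+p['fx']*th*np.sin(a)
E
python3 - <<'E'
from h import *
def c1(x,y,z): return at('top',148+(x+.5)/4.4-.5,155+(y+.5)/4.4-.5,z)
def c2(x,y,z): return at('top',300+(x+.5)/5-.5,155+(y+.5)/5-.5,z)
def quad(n,P):
    P=np.array(P);print(n,P.mean(0).round(1),'sides',[np.linalg.norm(P[i]-P[i-1]).round(1) for i in (1,2,3,0)],'ang',[np.degrees(np.arctan2(*(P[i]-P[i-1])[::-1])).round(1) for i in (1,2,3,0)])
quad('A',[c1(*p,82) for p in ((58,63),(121,53),(131,115),(70,127))])
quad('B',[c1(*p,82) for p in ((240,222),(307,222),(305,294),(236,292))])
quad('stub',[c1(*p,57) for p in ((415,234),(485,234),(482,305),(412,303))])
quad('shelf',[c1(*p,27) for p in ((136,416),(459,427),(456,520),(132,508))])
quad('bot',[c2(*p,75) for p in ((150,317),(530,362),(524,470),(137,430))])
quad('far',[c2(*p,75) for p in ((168,107),(551,152),(541,260),(157,220))])
quad('board',[c1(*p,12) for p in ((38,37),(552,30),(553,549),(28,552))])
quad('base',[c2(*p,40) for p in ((80,30),(637,90),(602,572),(32,507))])
print('cup',c1(283,92,62),'beaker',c1(79,252,97))
print('dishes',c2(256,157,99),c2(471,186,99))
E
```

```text
A [609.1 309.4] sides [np.float64(38.4), np.float64(38.5), np.float64(37.2), np.float64(39.9)] ang [np.float64(-83.0), np.float64(-170.9), np.float64(99.2), np.float64(10.8)]
B [504.5 203.9] sides [np.float64(39.8), np.float64(42.6), np.float64(40.8), np.float64(41.5)] ang [np.float64(-91.9), np.float64(177.8), np.float64(86.5), np.float64(-3.6)]
stub [497.1 102.5] sides [np.float64(42.2), np.float64(42.8), np.float64(42.1), np.float64(41.7)] ang [np.float64(-91.9), np.float64(176.3), np.float64(86.5), np.float64(-3.5)]
shelf [381.7 201.8] sides [np.float64(199.1), np.float64(56.1), np.float64(198.6), np.float64(56.0)] ang [np.float64(-93.6), np.float64(176.9), np.float64(86.3), np.float64(-2.5)]
bot [ 439.5 -198.2] sides [np.float64(194.3), np.float64(55.2), np.float64(196.4), np.float64(58.6)] ang [np.float64(-98.7), np.float64(173.1), np.float64(82.3), np.float64(-9.0)]
far [ 547.8 -213.8] sides [np.float64(198.2), np.float64(56.7), np.float64(197.2), np.float64(59.9)] ang [np.float64(-98.9), np.float64(171.1), np.float64(82.0), np.float64(-8.0)]
board [493.8 205.9] sides [np.float64(329.2), np.float64(324.6), np.float64(324.9), np.float64(325.4)] ang [np.float64(-91.4), np.float64(178.6), np.float64(88.8), np.float64(-0.7)]
base [ 493.8 -208. ] sides [np.float64(298.6), np.float64(256.8), np.float64(297.6), np.float64(258.4)] ang [np.float64(-98.5), np.float64(171.9), np.float64(81.8), np.float64(-7.9)]
cup [607.74269755 200.35122619] beaker [509.52648561 313.99483017]
dishes [ 559.70026525 -161.06453363] [ 541.03588297 -268.1292236 ]
```

```bash
cat >> h.py <<'E'
def qd(phi): a=np.radians((phi+90)/2); return np.array([np.cos(a),np.sin(a),0,0])
def snap(fn):
    s=env.read_state(); im=viewer.camera('wrist'); cv2.imwrite(fn,im)
    np.savez(fn[:-3]+'npz',p=s['tool_pos'],q=s['orientation']); print(fn,s['time_s'],s['tool_pos'].round(1) if hasattr(s['tool_pos'],'round') else s['tool_pos'])
def wat(fn,u,v,z):
    d=np.load(fn[:-3]+'npz'); return at('wrist',u,v,z,d['p'],d['q'])
def crop(fn,out,x0,y0,x1,y1,s):
    cv2.imwrite(out,cv2.resize(cv2.imread(fn)[y0:y1,x0:x1],None,fx=s,fy=s,interpolation=cv2.INTER_CUBIC))
E
python3 - <<'E'
from h import *
for p,f in (((500,200,350),0),((608,309,140),9),((440,-200,300),-8),((455,-120,220),-8)):
    j=env.ik(np.array(p,float),qd(f)); print(p,None if j is None else np.round(j,2))
env.reach(np.array([540.,215,330]),qd(0)); snap('pics/w1.png')
E
```

```text
(500, 200, 350) [ 0.36  0.24  1.78 -0.    1.12  0.36]
(608, 309, 140) [ 0.45  0.7   1.58 -0.    0.87  0.3 ]
(440, -200, 300) [-0.45  0.22  1.94 -0.    0.99 -0.31]
(455, -120, 220) [-0.28  0.33  2.03 -0.    0.79 -0.14]
pics/w1.png 1.925 [539.7 215.8 329.9]
```

View pics/w1.png

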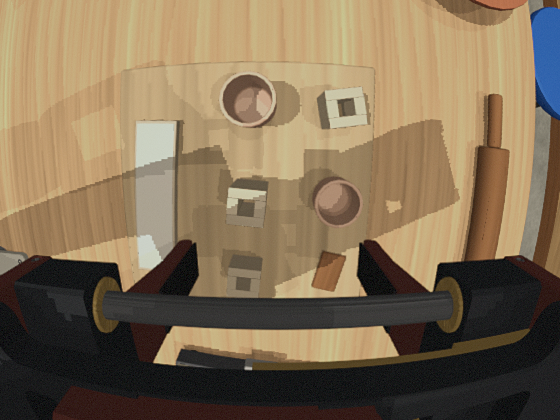

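```bash
python3 - <<'E'
from h import *
crop('pics/w1.png','pics/w1a.png',210,60,380,235,3.4)
crop('pics/w1.png','pics/w1b.png',110,100,200,280,3.3)
E
```

```text
(no output)
```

View pics/w1a.png

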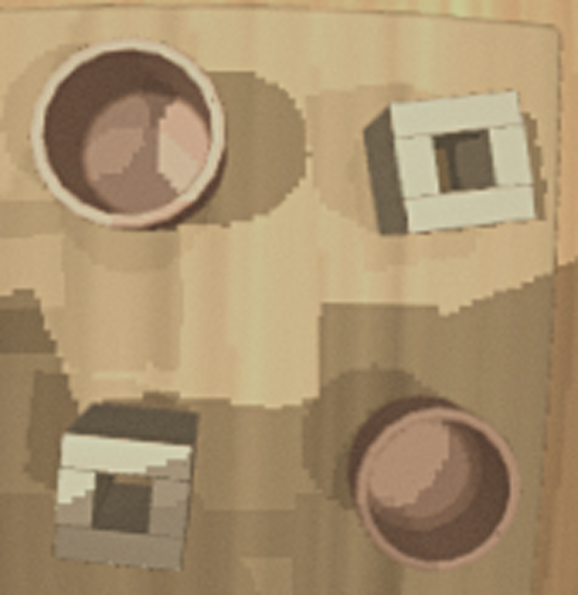

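View pics/w1b.png

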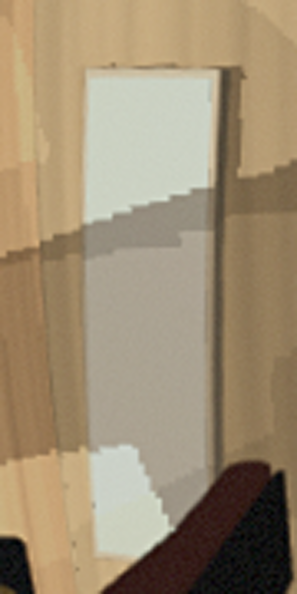

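```bash
cat >> h.py <<'E'
def quad(n,P):
    P=np.array(P);print(n,P.mean(0).round(1),'sides',[np.linalg.norm(P[i]-P[i-1]).round(1) for i in range(len(P))],'ang',[np.degrees(np.arctan2(*(P[i]-P[i-1])[::-1])).round(1) for i in range(len(P))])
def cc(fn,x0,y0,s): return lambda x,y,z: wat(fn,x0+(x+.5)/s-.5,y0+(y+.5)/s-.5,z)
E
python3 - <<'E'
from h import *
c=cc('pics/w1.png',210,60,3.4)
quad('A',[c(*p,82) for p in ((391,104),(516,91),(536,218),(407,235))])
quad('B',[c(*p,82) for p in ((63,433),(192,446),(183,570),(54,555))])
for n,z,pts in (('cup',62,((355,488),(518,488),(438,407),(438,569))),('beak',97,((32,134),(226,134),(128,40),(128,230)))):
    P=np.array([c(*p,z) for p in pts]);print(n,P.mean(0),np.ptp(P,axis=0))
c=cc('pics/w1.png',110,100,3.3)
quad('shelf',[c(*p,27) for p in ((86,69),(220,69),(210,470),(96,556))])
E
```

```text
A [609.2 309.8] sides [np.float64(39.8), np.float64(38.8), np.float64(39.4), np.float64(40.4)] ang [np.float64(97.4), np.float64(9.1), np.float64(-80.3), np.float64(-170.3)]
B [506.7 205. ] sides [np.float64(38.8), np.float64(39.6), np.float64(39.3), np.float64(40.7)] ang [np.float64(83.9), np.float64(-6.0), np.float64(-94.4), np.float64(173.4)]
cup [607.98637635 205.04604145] [54.80726468 54.49012765]
beak [510.77075102 315.02416557] [55.02073421 55.01682947]
shelf [383.8 213.8] sides [np.float64(197.5), np.float64(54.7), np.float64(154.4), np.float64(68.3)] ang [np.float64(86.0), np.float64(-3.8), np.float64(-94.7), np.float64(-144.7)]
```

```bash
python3 - <<'E'
from h import *
set_gripper(64)
q=qd(9.3)
env.reach(np.array([609.2,309.7,190]),q)
env.move_l(np.array([609.2,309.7,118]),rate=80)
set_gripper(30); s=env.read_state(); print('w',s['width'],s['tool_pos'],s['force'],s['time_s'])
env.move_l(np.array([609.2,309.7,230]),rate=150)
env.reach(np.array([450.,-235,330]),qd(-8.1)); s=env.read_state(); print('w',s['width'])
snap('pics/w2.png')
E
```

```text
w 40.114431591264875 [609.31794352 309.74768273 118.30924368] [-0.02166899  0.57594899  1.56508462] 4.8583
w 39.89561842503983
pics/w2.png 7.825 [ 450.4 -234.5  329.8]
```

View pics/w2.png

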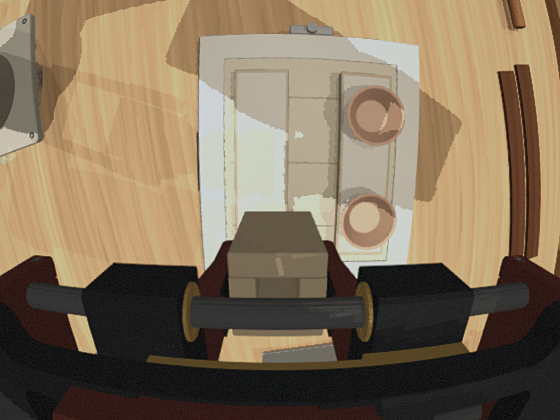

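```bash
python3 - <<'E'
from h import *
crop('pics/w2.png','pics/w2a.png',190,30,430,230,3.3)
crop('pics/w2.png','pics/w2b.png',210,200,350,345,4)
E
```

```text
(no output)
```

View pics/w2a.png

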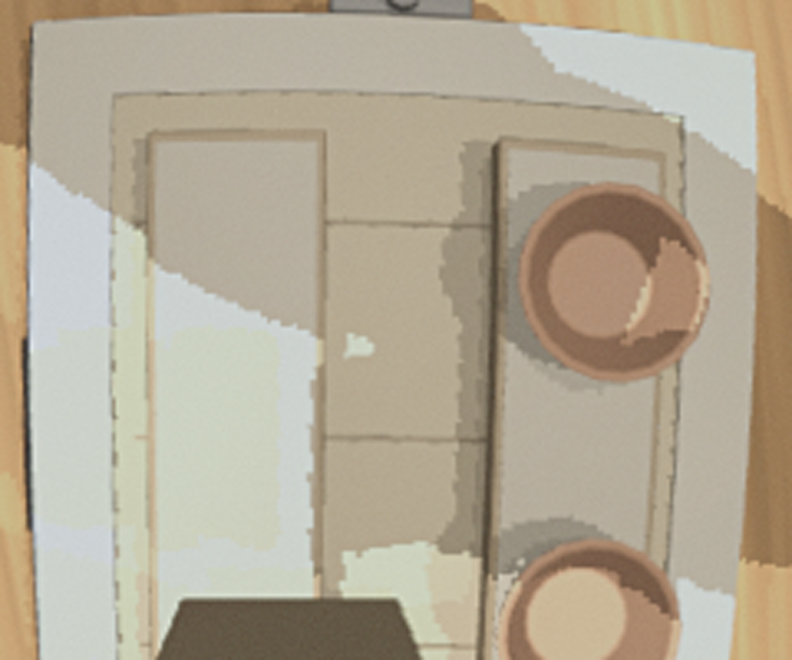

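View pics/w2b.png

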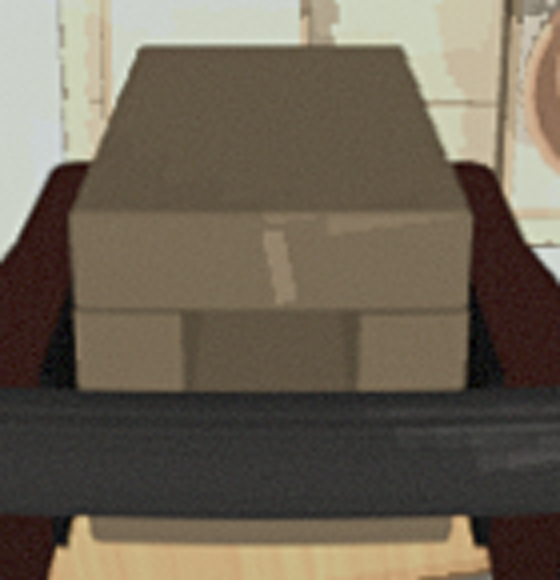

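```bash
python3 - <<'E'
from h import *
c=cc('pics/w2.png',190,30,3.3)
a,b=c(152,131,75),c(324,133,75); l,r=c(152,600,75),c(323,598,75)
print(a,b,np.linalg.norm(b-a),l,r)
for p,n in((a,l),(b,r)): print(np.degrees(np.arctan2(*(p-n)[::-1]))-90)
yaw=-8.1; u=np.array([np.cos(np.radians(yaw)),np.sin(np.radians(yaw))]); v=np.array([-u[1],u[0]])
print('centre bot',(a+b)/2-100*v)
d=np.array([c(499,143,75),c(663,155,75)]);print('far',d.mean(0)-100*v)
for p in ((30,23),(754,52)): print(c(*p,50))
for x,y in ((35,23),(754,52)): print('hearth', c(x,y,35))
print('far-long angle',np.degrees(np.arctan2(*(c(499,143,75)-c(487,640,75))[::-1]))-90)
c=cc('pics/w2.png',210,200,4); D=np.load('pics/w2.npz')
for z,pts in ((330-61+25,((72,212),(470,212),(90,540),(455,540))),(330-61-45,((138,46),(403,46)))):
    for p in pts: w=c(*p,z)-D['p'][:2]; print('prop rel tool',w@u,w@v)
E
```

```text
[426.83077901 -96.40896585] [ 479.61901244 -105.24270176] 53.52226151979417 [ 404.06196426 -245.20680243] [ 459.13650896 -252.28021872]
-8.699829243975202
-7.9303383565691945
centre bot [ 439.13477253 -199.82819957]
far [ 546.90746749 -216.98419134]
[387.82691693 -43.52208459]
[639.85619095 -80.59674024]
hearth [386.66469683 -38.72250949]
hearth [647.32841571 -76.91379623]
far-long angle -8.146424006357933
prop rel tool -19.403546782531283 20.141047044864262
prop rel tool 19.484143789128858 20.209588460877388
prop rel tool -19.724784797592417 -18.871587809929736
prop rel tool 20.301510662840684 -18.82427867860011
prop rel tool -19.75831396862532 19.717638714769862
prop rel tool 19.79276993005586 19.79109230770145
```

```bash
cat >> h.py <<'E'
YAW=-8.2; U=np.array([np.cos(np.radians(YAW)),np.sin(np.radians(YAW))]); V=np.array([-U[1],U[0]]); C=np.array([439.2,-199.8])
def place(dv,zt,opening,q=None,fs=4,up=60,off=(0,0),clear=40):
    """zt: expected TCP height at contact"""
    q=qd(YAW) if q is None else q
    p=C+V*(dv-off[1])-U*off[0]
    env.reach(np.r_[p,zt+clear],q)
    env.move_l(np.r_[p,zt+6],rate=70); env.hold(.2)
    hit=env.move_l(np.r_[p,zt-4],rate=12,f_stop=fs)
    s=env.read_state(); print('hit',hit,s['tool_pos'],'zt',zt,s['force'])
    set_gripper(opening); 
    p=env.read_state()['tool_pos']; env.move_l(np.r_[p[:2],p[2]+up],rate=120)
    print('t',env.read_state()['time_s'])
def pick(xy,phi,z,open_,close,above=70,up=110):
    set_gripper(open_)
    env.reach(np.r_[xy,z+above],qd(phi)); env.move_l(np.r_[xy,z],rate=80)
    set_gripper(close); s=env.read_state(); print('grip w',s['width'],s['tool_pos'],s['time_s'])
    env.move_l(np.r_[xy,z+up],rate=150)
E
python3 - <<'E'
from h import *
place(79,181.2,58,off=(0,.3))
snap('pics/w3.png')
pick(np.array([505.9,204.6]),-5.3,118,64,30)
env.reach(np.array([450.,-260,330]),qd(YAW)); snap('pics/w4.png')
E
```

```text
hit True [ 450.47048685 -121.90528208  181.23821649] zt 181.2 [ 0.33984509 -0.66519728  4.52890332]
t 11.1
pics/w3.png 11.1 [ 449.6 -121.6  240.5]
grip w 39.69112075740253 [506.0417825  204.63882231 118.29360537] 14.2833
pics/w4.png 16.9167 [ 450.3 -259.3  329.7]
```

View pics/w4.png

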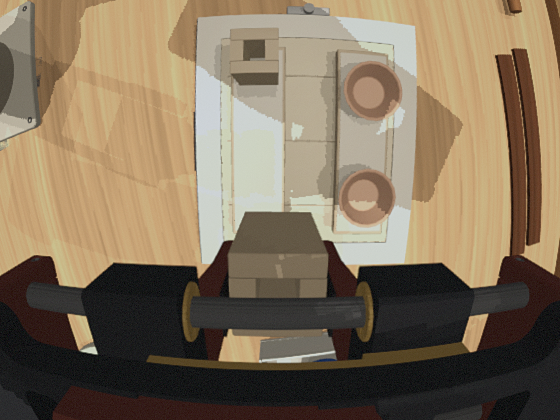

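```bash
python3 - <<'E'
from h import *
place(-79,181.2,58,off=(0,.3))
env.reach(np.array([608.,165,240]),qd(0)); snap('pics/w5.png')
crop('pics/w4.png','pics/w4a.png',190,10,330,240,2.6)
E
```

```text
hit True [ 427.93260165 -278.31961618  181.24951745] zt 181.2 [-0.19470553 -0.22303391  4.3879315 ]
t 20.0417
pics/w5.png 21.7833 [608.  163.9 239.9]
```

View pics/w5.png

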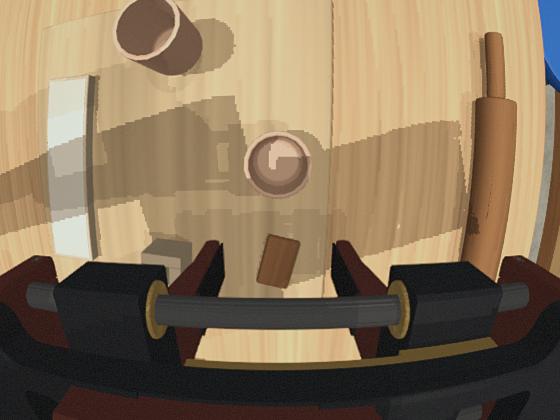

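View pics/w4a.png

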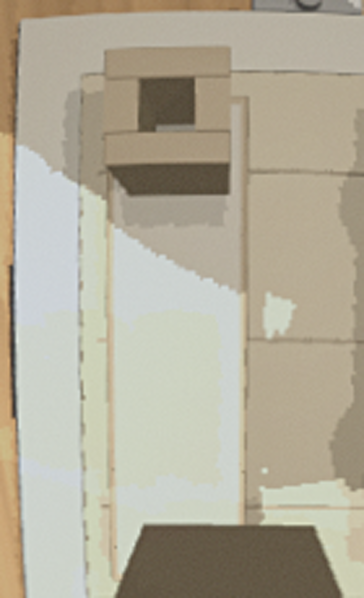

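```bash
python3 - <<'E'
from h import *
P=np.array([wat('pics/w5.png',*p,62) for p in ((244.5,165),(311.5,165),(278,131),(278,199))]);print(P.mean(0),np.ptp(P,axis=0))
crop('pics/w5.png','pics/w5a.png',230,120,330,210,6)
quad('shelf',[wat('pics/w5.png',*p,27) for p in ((49,79),(93,76),(89,258),(54,251))])
E
```

```text
[608.54813415 203.89436728] [53.80442157 55.09478427]
shelf [383.6 203.8] sides [np.float64(194.3), np.float64(60.5), np.float64(194.3), np.float64(51.6)] ang [np.float64(85.5), np.float64(-6.4), np.float64(-97.1), np.float64(173.5)]
```

View pics/w5a.png

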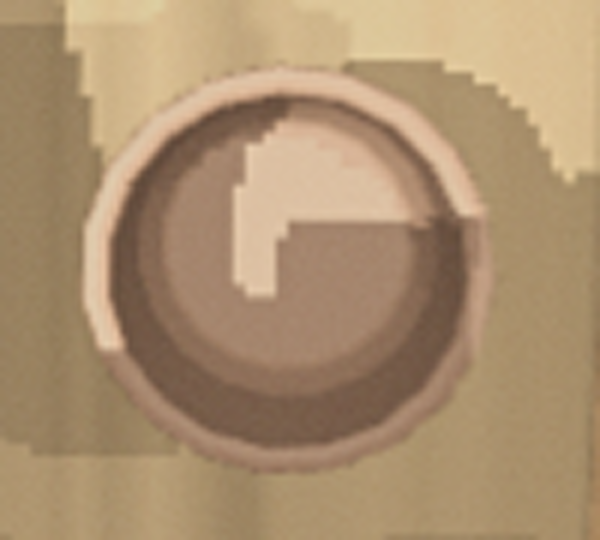

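```bash
python3 - <<'E'
from h import *
pick(np.array([608.4,203.8]),0,105,80,45)
place(0,168.2,72,off=(0,0),clear=90,up=120)
env.reach(np.array([395.,150,330]),qd(-4)); snap('pics/w6.png')
E
```

```text
grip w 54.15268737961416 [608.49526336 203.82990672 105.29538155] 24.3417
hit True [ 439.15508449 -199.80898651  168.19171165] zt 168.2 [-0.34389302  0.26284072  5.29122759]
t 30.6
pics/w6.png 31.9333 [395.2 149.5 329.8]
```

View pics/w6.png

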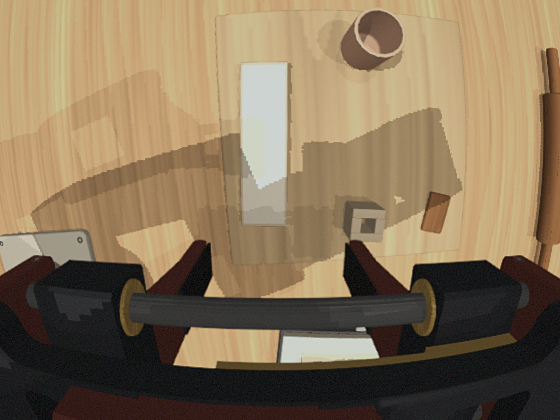

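```bash
python3 - <<'E'
from h import *
crop('pics/w6.png','pics/w6a.png',225,50,305,240,3.1)
E
```

```text
(no output)
```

View pics/w6a.png

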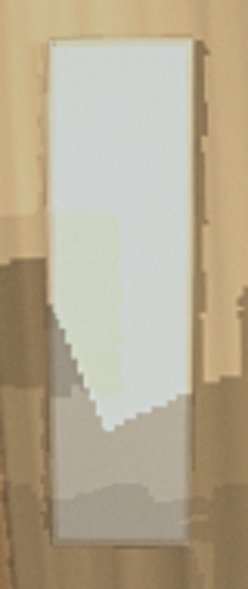

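```bash
python3 - <<'E'
from h import *
c=cc('pics/w6.png',225,50,3.1)
quad('shelf',[c(*p,27) for p in ((50,39),(193,39),(190,545),(50,542))])
s=env.read_state()
# reach checks
for z in (92,150):
    print(env.ik(np.array([382.5,203,z]),qd(-4)))
E
```

```text
shelf [382.5 203. ] sides [np.float64(197.1), np.float64(54.1), np.float64(197.6), np.float64(55.8)] ang [np.float64(85.4), np.float64(-4.7), np.float64(-94.1), np.float64(174.8)]
[ 4.60435486e-01  5.49327182e-01  2.14707875e+00 -4.44089210e-16
  4.45186718e-01  5.30248656e-01]
[ 4.60435486e-01  4.19790823e-01  2.13631947e+00 -4.44089210e-16
  5.85482357e-01  5.30248656e-01]
```

```bash
python3 - <<'E'
from h import *
pick(np.array([382.5,202.8]),-4.3,95,74,45,up=150)
env.reach(np.r_[C,330],qd(YAW)); snap('pics/w7.png'); print(env.read_state()['width'],env.read_state()['wrist_torque'])
cv2.imwrite('pics/s7.png',viewer.camera('scene'))
crop('pics/s7.png','pics/s7a.png',100,100,300,300,3)
E
```

```text
grip w 55.23021524260652 [382.65417305 202.8943762   95.32076112] 34.4167
pics/w7.png 37.1 [ 439.2 -199.   329.6]
55.28458783453956 [-0.1263013   0.03376224 -0.00016432]
```

View pics/w7.png

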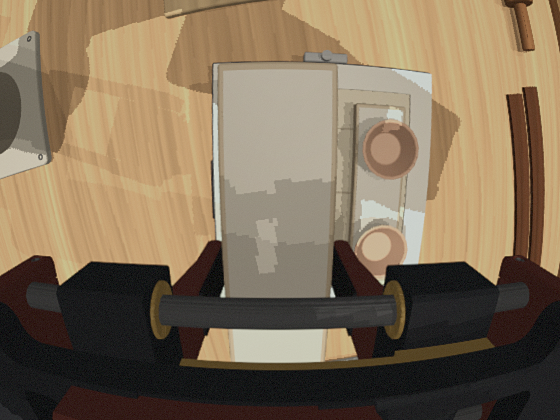

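View pics/s7a.png

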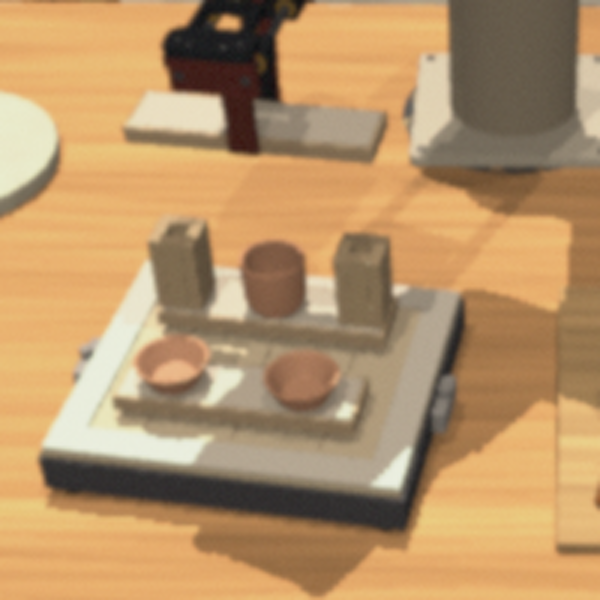

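```bash
python3 - <<'E'
from h import *
crop('pics/w7.png','pics/w7a.png',205,50,350,240,3.1)
E
```

```text
(no output)
```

View pics/w7a.png

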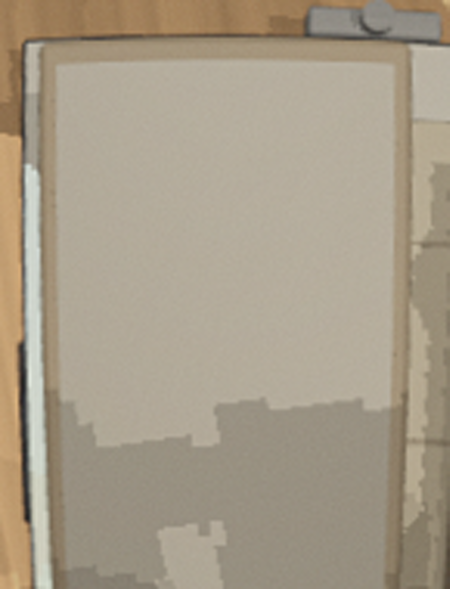

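```bash
python3 - <<'E'
from h import *
c=cc('pics/w7.png',205,50,3.1); D=np.load('pics/w7.npz')
for p in ((43,42),(411,43),(55,588),(398,588)):
    w=c(*p,261.3)-D['p'][:2]; print(w@U,w@V)
print(D['p'],D['q'],qd(YAW))
E
```

```text
-27.284746213571655 99.29470165047097
27.53145790279659 99.26211843860267
-27.03970273317034 14.617821931701902
27.457839698257988 14.711543326638758
[ 439.20234212 -199.02802329  329.55930556] [ 7.55632551e-01  6.54995587e-01 -4.34079049e-05 -4.76903440e-04] [0.75585347 0.65474081 0.         0.        ]
```

```bash
python3 - <<'E'
from h import *
place(0,228.2,68,clear=40,up=60)
env.reach(np.array([512.,280,300]),qd(0)); snap('pics/w8.png')
cv2.imwrite('pics/s8.png',viewer.camera('scene'))
crop('pics/s8.png','pics/s8a.png',100,150,280,290,4)
E
```

```text
hit True [ 439.19968205 -199.80670649  228.29210173] zt 228.2 [-1.35420564  0.71768623  4.50104673]
t 40.0333
pics/w8.png 41.8 [512.2 279.1 299.9]
```

View pics/w8.png

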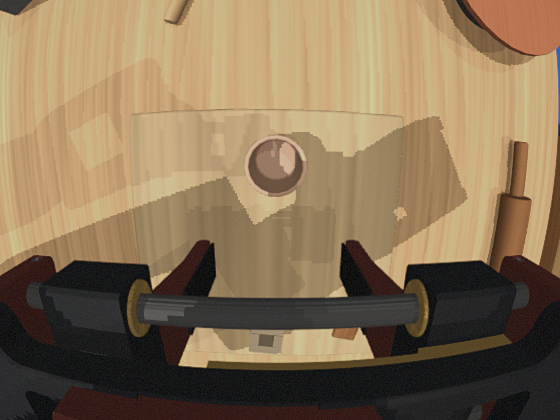

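View pics/s8a.png

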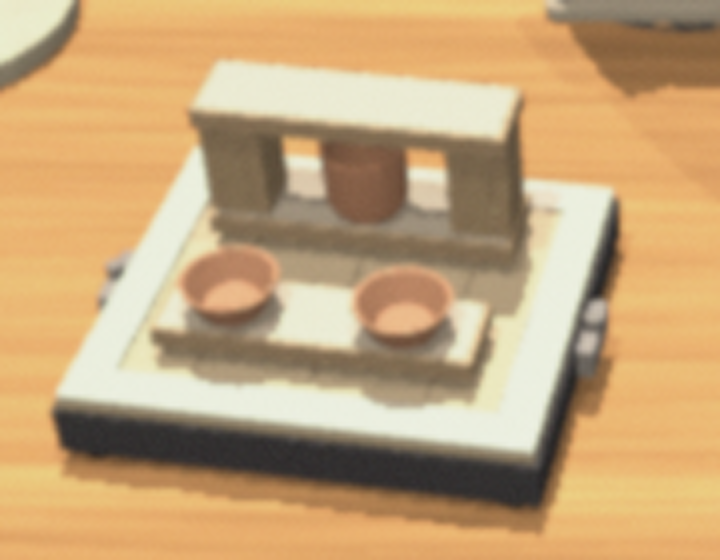

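```bash
python3 - <<'E'
from h import *
P=np.array([wat('pics/w8.png',*p,97) for p in ((245,165),(307,165),(276,134),(276,197))]);m=P.mean(0);print(m,np.ptp(P,axis=0))
assert np.linalg.norm(m-[510.8,315])<3
pick(m,0,123,80,45,above=70,up=120)
env.reach(np.r_[C,350],qd(YAW)); env.hold(.2)
place(0,271.3,76,clear=40,up=90)
s=env.read_state()['tool_pos']
env.reach(np.array([400.,60,400]),qd(0)); 
cv2.imwrite('pics/s9.png',viewer.camera('scene')); cv2.imwrite('pics/t9.png',viewer.camera('top'))
crop('pics/s9.png','pics/s9a.png',100,130,280,290,3.7)
crop('pics/t9.png','pics/t9a.png',300,145,435,275,4.5)
E
```

```text
[511.08093079 316.3802345 ] [54.54755358 55.93720662]
grip w 56.3126281036583 [511.15186911 316.44768299 123.31896714] 44.375
hit True [ 439.20920843 -199.81411575  271.28193364] zt 271.3 [-0.92816471  0.06748749  4.93425863]
t 50.5417
```

View pics/s9a.png

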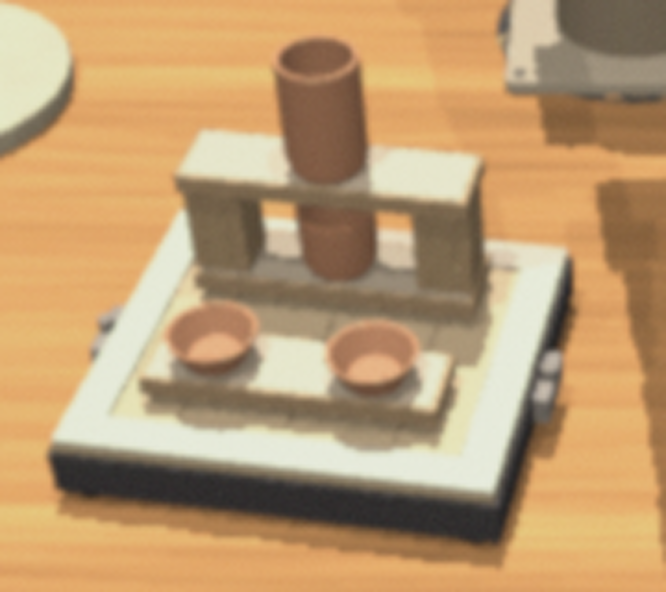

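View pics/t9a.png

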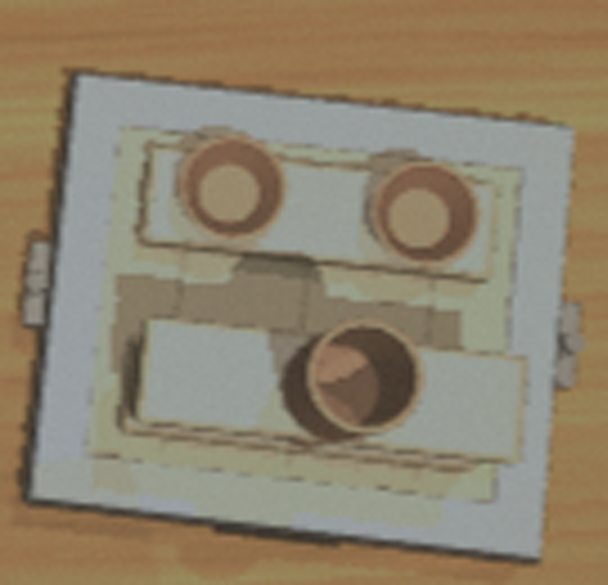

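View pics/s9.png

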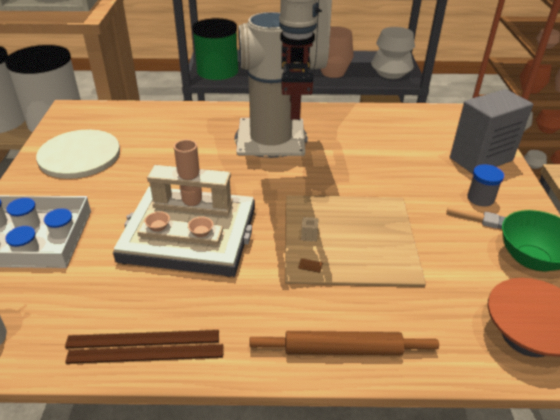

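```bash
python3 - <<'E'
from h import *
c=lambda x,y,z: at('top',300+(x+.5)/4.5-.5,145+(y+.5)/4.5-.5,z)
P=[c(*p,160) for p in ((147,320),(525,358),(520,462),(137,420))]
quad('shelf',P)
for n,w in (('shelf',np.mean(P,axis=0)),('beaker',c(363,379,245))): w=w-C; print(n,w@U,w@V)
print('dish',c(231,187,99),c(424,213,99))
workorder.sign_off()
E
```

```text
shelf [ 439.  -199.5] sides [np.float64(53.0), np.float64(197.3), np.float64(54.3), np.float64(198.8)] ang [np.float64(-8.2), np.float64(-97.7), np.float64(173.4), np.float64(81.9)]
shelf -0.23303405268056104 0.2295480923703727
beaker -1.4806387802116676 0.8554577417209787
dish [ 559.2587139  -161.40740828] [ 540.66432101 -268.18967323]
the job is handed in; nothing more can be done
```

The kiln shelf is packed as asked, and I signed the job off about 52 s into the 134 s limit. I set down the two props first, then the cup between them, then the loose half shelf, then the beaker. Each was lowered slowly until the contact force rose 4–5 N, within 0.1 mm of the expected height, before release.

The last pictures showed:
- **Upper shelf:** it measured 0.3 mm from the bottom shelf's centre, lined up to within about half a degree.
- **Beaker:** it is upright, about 1.7 mm from the centre.
- **Props and cup:** both props and the cup stand upright under the shelf.
- **Left alone:** the two dishes measured within 0.6 mm of where they started, and the short prop looked untouched in the picture.
- **Robot:** the arm was well clear of everything at sign-off.

One reading disagreed: the top camera put the cup about 5 mm off in y from the wrist camera. I took a closer wrist picture and used that position, and the cup gripped and placed cleanly.

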